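# Set the length stop by feel and load the bar against it

### The arm

A 6-joint arm with a two-finger parallel gripper is mounted at the origin on a cart in front of the work surface, level with it; the furniture and walls round the work are solid. World frame = base frame: x ahead of the robot, y to its left, z up, the work surface at z = 0. Lengths are in m, angles in rad, forces in N, time in s.
With the tool pointing down it reaches from about 0.275 to 0.775 m from the base axis. Payload 14.6 kg.
Tool frame: the origin (TCP) lies at the very end of the fingers, on their centre line; the grasp point (between the pads) lies 19 mm behind it; z points along the fingers, y is the line along which they close (so a half turn about z gives the same grasp; the last joint's range is limited). The gripper opens to 85 mm and grips with 20 to 120 N. Pads are 22 mm wide; open, the fingers measure 114 mm over their backs; the gripper's body (76 mm by 85 mm) begins 54 mm behind the grasp point. The pads swing forward as they close: fully open they stand 13 mm farther back than shut.
Start: joints at [0.952, 0.263, -0.048, 1.259, 0, 1.415], TCP at [0.235, 0.47, 0.231] pointing down, gripper open.
Joint ranges: [-2.65, 2.65], [-0.89, 1.7], [-1.18, 1.37], [-2.13, 2.11], [-1.35, 1.29], [-3.14, 3.14]. Speed limits (rad/s): [1.89, 1.89, 2.57, 2.79, 3.14, 3.14].

### API

Orientations are given as a rotation vector (axis times angle).
In Python, from plant import arm, monitor, optics, spot_in, spot_point gives the robot as it stands. Calls block until the motion is done:
- arm.move_pose(position, orientation): joint-space move of the TCP to a pose.
- arm.move_linear(position, orientation=None, vel=0.15): straight line of the TCP; orientation=None keeps the orientation; vel is the mean speed in m/s.
- arm.move_j(angles): joint-space move.
- arm.open_gripper() and arm.close(squeeze=None): open the fingers fully, or close them until they stop; squeeze is the grip in N (None keeps the last).
- arm.wait(seconds).
- arm.inverse_kinematics(position, orientation): joint angles nearest the present ones, or None.
- monitor.read_state(): the state.
- optics.get_image(name): name is "side" or "top" or "wrist"; returns the picture (400x640x3 uint8, red, green, blue); there is no depth.
- optics.camera_model(name): a dict with "fx", "fy", "cx", "cy" (pixels), "R" (3x3) and "t" (3): a world point X has camera coordinates R X + t. Camera axes: x right, y down, z forward; pixel columns grow to the right and rows downward; lengths in m; the calibration is good to about 2 mm. A picture is of the moment at which its call begins: read the wrist's pose just before it. camera_model takes no time and is no camera call; for the wrist camera it gives the pose at the moment of the call.
A pose or a line that the arm cannot do raises arm.Unreachable and nothing moves.
- arm.sign_off(): hands the job in; it is judged then, once.
Trained networks look in the newest picture that a camera, given by its name, has taken for a name from the list of things; names that differ only in an ending like _2 or _b are one class to them, and where a whole thing is asked for, a point or a joint stands for the part that bears it (a point fixed in the world has none). Each returns a list of dicts, best first, with "p" (0 to 1); they miss things now and then, are a little off and sometimes report something else, mostly with a low value. They report only what shows in the picture. A call takes as long as a camera call. They do not tell look-alikes from the thing itself.
- spot_in(label, camera): "point" ([x, y, z] in m, in world coordinates, good to about 4 mm: the middle of the surface that is visible of it).
- spot_point(label, camera): "point" ([x, y, z] in m, in world coordinates, good to about 4 mm: a listed point, or the origin of a listed thing).
The state is a dict: "clock": time; "joint_positions": joint angles; "qd": joint speeds; "joint_efforts": joint torques, N m; "eef_pos": TCP position; "ee_rot": TCP orientation; "wrist_force": force on the tool from outside, world axes, zero at the start; "torque": the same for the moment, N m; "grip_width": finger opening in m; "grip_force": force on a finger pad.
Only numpy, scipy, OpenCV 4.12 (cv2) and the standard library are available. Lean on these libraries where they do the work, as an engineer would, in place of code of your own. Each camera call takes 0.05 s, during which the arm holds its last target. There are 200 camera calls.

### The job

Set the length stop for the next job: lift the stop pin out of its parking hole in the green index rail, put it nose down through the hole in the slide and, pressing it only lightly on the index bar hidden below, draw it along the slot to the left until it drops fully home into the notch. Leave the pin standing there, then slide the bright steel bar along the rail's fence until its end butts gently against the pin, and let go of it; leave the tools lying about alone.

Things in the scene. Friction and masses are not known exactly. Their poses are not given: they have to be found in the camera images.
- index_rail: fixed green cast rail, 300 mm long, 92 wide over its foot, flat steel top 44 mm above the bench; origin at the centre of its underside, +y along it to the left, +x to the back, z up. On its top a fence 6 mm high, front face at x = +14.5, from y = -60 to +149 mm. The pin's parking hole (13 mm wide, 24 deep, brass ring) is in the 56 mm high boss at its right end, at x = 0, y = -131 mm
- slot_mid (a point): point on the rail's top at x = 0, y = -43.5 mm: middle of an open slot 22 mm wide, 127 long along y, in which the slide lies. The slide is a dark steel strip 6 mm thick, its top 40 mm above the bench; it runs along y with a drag of 3 to 4 N and a pin in its hole takes it along
- slide_hole (a point): centre of the slide's hole at the slide's top (40 mm above the bench). Hole 13 mm wide, 2 mm countersink, brass ring. At the start it stands between y = -95 and -75 mm of the rail; the slide travels to the left until the hole is at y = +10 mm
- index_bar_top (a point): point on the rail's mid-line at the level of the hidden index bar's flat steel top, 30 mm above the bench, under the slot (y = -43.5 mm). The bar has one cross notch, 13 mm wide along y, floor 9 mm above the bench. The notch is out of sight and newly set: its middle lies somewhere between y = -50 and 0 mm of the rail, at least 25 mm left of the hole's start
- stop_pin: loose steel pin, 110 g, 105 mm long, upright in the parking hole at the start (tip 32 mm above the bench); origin at its tip's centre, +z up the pin. Stem 12 mm thick; the nose narrows over the last 5 mm to a flat 6 mm wide; knurled head 16.4 mm thick from 71 to 105 mm above the tip: grip it there. Tip riding on the index bar: 30 mm above the bench; home in the notch: 9 mm
- steel_bar: loose bright steel bar, 26 x 130 x 20 mm, about 0.45 kg, lying on the left half of the rail's top in front of the fence, its length along the rail; origin at the centre of its underside, y along its length. Its right-hand end (-y) has to come against the pin's stem
- brush: loose paint brush with red handle, 194 mm, lying in front of the rail: leave alone
- emery_stick: loose brown emery stick, 200 mm, lying in front of the rail: leave alone
- punch_a: loose steel punch, 110 mm, lying in front of the rail: leave alone
Things that resemble listed ones, but are neither listed nor needed, are in the scene too. There is more than one size of the stop_pin; the job needs the smallest.

How it is judged:
By the outcome, as a careful person would: the job done as asked, in the order asked, and still so for the second after the job is handed in, with the robot touching nothing.
It also fails if it takes over 72 s, if anything falls off the work surface, if the arm or the gripper's body presses on something with over 40 N, if the wrist force passes 120 N, or if a joint passes its speed limit or range.

## Working session

There is one attempt and no reset: what is moved stays moved. The work goes in short steps, each a Python script; the robot and the scene stay as the last script left them, time stands still between calls to the robot, and variables do not carry over. Pictures are saved under pics/ and viewed, at most 10 in all, crops included, and the job is handed in when it is done.

```bash
mkdir -p pics; ls; python3 - <<'E'
from plant import arm, monitor, optics, spot_in, spot_point
import cv2
for c in ("top","side"):
    im=optics.get_image(c); cv2.imwrite(f"pics/{c}0.png",im[:,:,::-1])
    m=optics.camera_model(c); print(c,m)
    for l in ["index_rail","slot_mid","slide_hole","index_bar_top","stop_pin","steel_bar"]:
        print(l,[(round(d["p"],2),[round(float(v),4) for v in d["point"]]) for d in spot_point(l,c)])
s=monitor.read_state(); print({k:s[k] for k in ("clock","eef_pos","ee_rot","wrist_force","grip_width")})
E
```

```text
pics
top {'fx': 469.28645842379075, 'fy': 469.28645842379075, 'cx': 315.11181590538746, 'cy': 201.74849679053906, 'R': array([[ 0.02123683, -0.99974503,  0.00767334],
       [-0.99674639, -0.02176879, -0.07760639],
       [ 0.07775364, -0.00600026, -0.99695455]]), 't': array([0.30740342, 0.4368168 , 0.87954299])}
index_rail [(0.61, [0.5514, 0.334, -0.0009])]
slot_mid []
slide_hole [(0.58, [0.5528, 0.2586, 0.0368])]
index_bar_top [(0.73, [0.5468, 0.2939, 0.0312]), (0.63, [0.3374, 0.2318, 0.0])]
stop_pin [(0.71, [0.5569, 0.2039, 0.0338]), (0.61, [0.4186, 0.2509, -0.0027])]
steel_bar [(0.94, [0.5413, 0.4451, 0.0457])]
side {'fx': 422.5580326800393, 'fy': 422.5580326800393, 'cx': 319.15510469642703, 'cy': 196.8174660125562, 'R': array([[ 0.99609443, -0.08661495, -0.01713878],
       [-0.05767414, -0.49130023, -0.8690787 ],
       [ 0.06685492,  0.86667291, -0.49437686]]), 't': array([-0.40531737,  0.24442096,  0.56126918])}
index_rail [(0.78, [0.5497, 0.3373, 0.0018]), (0.33, [0.327, 0.3861, 0.0015])]
slot_mid [(0.85, [0.5477, 0.2927, 0.0456])]
slide_hole [(0.7, [0.5523, 0.2577, 0.0407])]
index_bar_top [(0.7, [0.5482, 0.2947, 0.032])]
stop_pin [(0.96, [0.448, 0.1743, -0.0024]), (0.77, [0.4156, 0.2524, 0.0032]), (0.55, [0.5617, 0.2057, 0.0325])]
steel_bar [(0.57, [0.5444, 0.4443, 0.0468])]
{'clock': 0.7, 'eef_pos': array([0.23483614, 0.46956358, 0.231291  ]), 'ee_rot': array([-7.21969204e-01, -3.05748054e+00, -7.71947031e-05]), 'wrist_force': array([1.03120898, 0.54926382, 0.39666009]), 'grip_width': 0.08519879937200937}
```

View pics/top0.png

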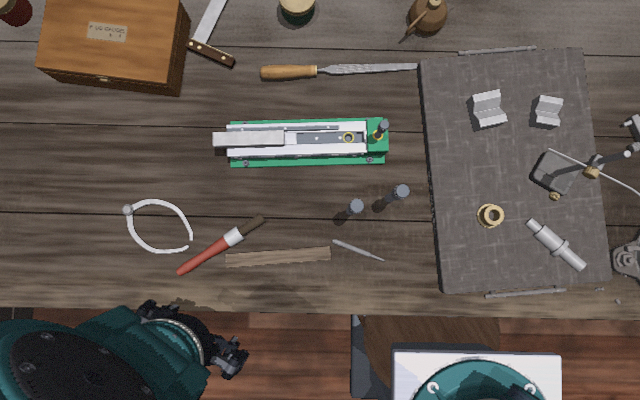

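View pics/side0.png

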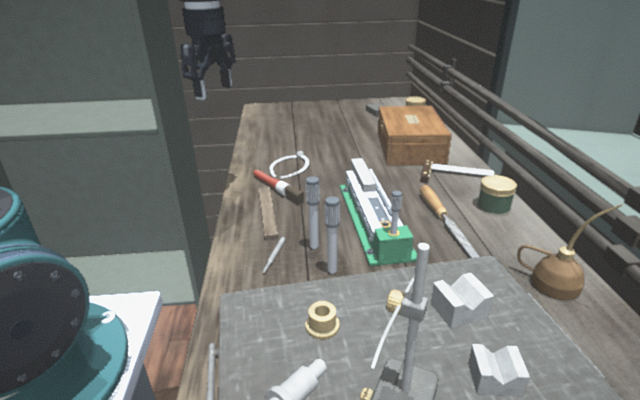

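The candidates for the pin are three. The ones at top px (356,206) and (401,191) stand on the bench and are larger (side px (313,212) and (332,235)). The one at top px (381,127), side (396,212), stands in the rail's boss, and it fits the description "in the parking hole, smallest". The slide's hole is at top px (348,137) and the bar at (248,139). I'll get a close wrist view and confirm it there.

```bash
cat > h.py <<'E'
from plant import arm, monitor, optics, spot_in, spot_point
import numpy as np, cv2
from scipy.spatial.transform import Rotation as Ro
def ori(yaw):
    y=np.array([-np.sin(yaw),np.cos(yaw),0]); z=np.array([0,0,-1.])
    return Ro.from_matrix(np.c_[np.cross(y,z),y,z]).as_rotvec()
def st(): return monitor.read_state()
def show(l,c): print(c,l,[(round(d["p"],2),np.round(d["point"],4).tolist()) for d in spot_point(l,c)])
def pix(m,X): 
    p=m["R"]@np.asarray(X)+m["t"]; return np.round([m["fx"]*p[0]/p[2]+m["cx"],m["fy"]*p[1]/p[2]+m["cy"]],1)
def ray(m,u,v,z):  # pixel -> world at height z
    c=-m["R"].T@m["t"]; d=m["R"].T@np.array([(u-m["cx"])/m["fx"],(v-m["cy"])/m["fy"],1]); return c+d*(z-c[2])/d[2]
E
python3 - <<'E'
from h import *
c=cv2.imread("pics/side0.png")[150:270,280:440]; cv2.imwrite("pics/crop.png",cv2.resize(c,None,fx=4,fy=4,interpolation=cv2.INTER_CUBIC))
m=optics.camera_model("wrist"); s=st(); R=Ro.from_rotvec(s["ee_rot"]).as_matrix()
print("cam in tool",R.T@(-m["R"].T@m["t"]-s["eef_pos"]), "axis in tool",R.T@m["R"][2])
arm.move_pose([0.53,0.27,0.30],ori(0.06))
m=optics.camera_model("wrist"); im=optics.get_image("wrist"); cv2.imwrite("pics/w1.png",im[:,:,::-1]); np.save("w1.npy",m,allow_pickle=True)
for l in ["index_rail","slot_mid","slide_hole","stop_pin","steel_bar"]: show(l,"wrist")
s=st(); print(s["clock"],s["eef_pos"],s["wrist_force"],s["joint_positions"])
E
```

```text
cam in tool [ 0.07264627  0.00116948 -0.14177771] axis in tool [-0.28483535  0.00118421  0.95857573]
wrist index_rail [(0.88, [0.5546, 0.3328, -0.0008])]
wrist slot_mid [(0.72, [0.5505, 0.2924, 0.0412]), (0.48, [0.5514, 0.3339, -0.001])]
wrist slide_hole [(0.82, [0.5567, 0.2572, 0.0433])]
wrist stop_pin [(0.85, [0.4459, 0.1743, 0.0012]), (0.83, [0.5529, 0.2016, 0.0335]), (0.67, [0.4192, 0.2496, 0.0022]), (0.52, [0.5486, 0.2936, 0.0446])]
wrist steel_bar [(0.93, [0.5431, 0.4405, 0.0473])]
2.3583 [0.5296397  0.27046047 0.30000355] [-0.17516747 -0.3041911  -0.01180203] [ 3.35166009e-01  3.82194245e-01  3.14723524e-01  1.50337723e+00
 -4.72105354e-06  2.74451987e-01]
```

View pics/w1.png

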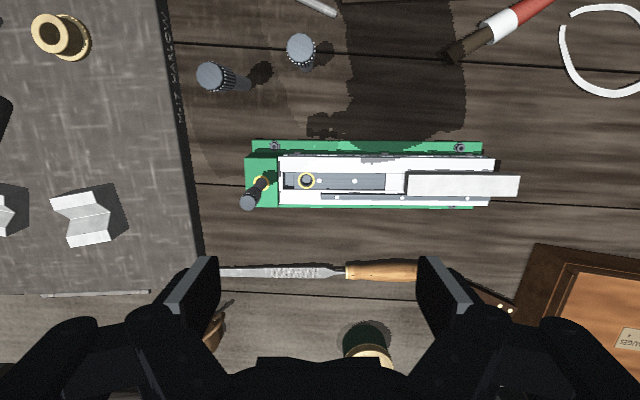

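View pics/crop.png

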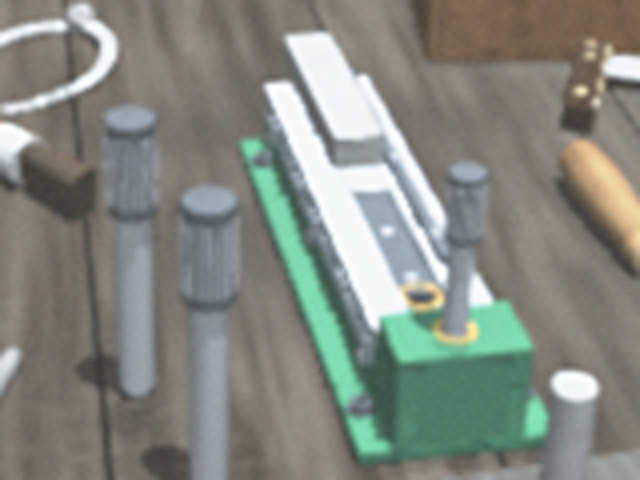

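The crop confirms it: the short pin in the boss is at crop px (465,250), and the two bench pins are clearly longer. The wrist view shows the slide's ring at (307,181), the parking ring near (262,183) and the bar's right end at x≈408.

```bash
python3 - <<'E'
from h import *
m=np.load("w1.npy",allow_pickle=True).item(); im=cv2.imread("pics/w1.png"); hsv=cv2.cvtColor(im,cv2.COLOR_BGR2HSV)
br=cv2.inRange(hsv,(18,110,90),(35,255,255)); n,lab,s,c=cv2.connectedComponentsWithStats(br)
for i in range(1,n):
    if s[i,4]>15 and 130<c[i,1]<210 and 240<c[i,0]<330: print("ring",s[i],c[i])
def fit(mask,name,z,lo,hi,last):
    P=[]
    for u in range(lo,hi,4):
        v=np.flatnonzero(mask[120:225,u]); 
        if len(v): P.append((u,120+(v[-1] if last else v[0])))
    P=np.array(P); l=cv2.fitLine(P.astype(np.float32),cv2.DIST_HUBER,0,.01,.01).ravel()
    f=lambda u:l[3]+l[1]/l[0]*(u-l[2]); a,b=ray(m,lo,f(lo),z),ray(m,hi,f(hi),z)
    print(name,np.round(a,4),np.round(b,4),"yaw",-np.arctan2(b[0]-a[0],b[1]-a[1]), "rows",f(lo),f(hi))
g=cv2.inRange(hsv,(60,120,40),(85,255,255))
fit(g,"foot front",.008,285,450,False); fit(g,"foot back",.008,285,460,True)
w=cv2.inRange(hsv,(0,0,200),(180,40,255))
fit(w,"top front",.044,290,400,False)
dk=cv2.inRange(hsv[:,:,2],60,150)
for u in (330,360,440,480): print(u,[int(x) for x in im[150:212,u].mean(1)])
E
```

```text
ring [259 176  10  10  25] [265.16 179.8 ]
foot front [0.5091 0.2285 0.008 ] [0.498  0.4415 0.008 ] yaw 0.05201981951598382 rows 140.07458 141.48433
foot back [0.5979 0.2314 0.008 ] [0.5843 0.4704 0.008 ] yaw 0.056815201758432805 rows 205.65514 206.22668
top front [0.523  0.2383 0.044 ] [0.5221 0.371  0.044 ] yaw 0.007261959255460148 rows 155.70583 161.52806
330 [133, 44, 48, 32, 116, 235, 72, 200, 255, 255, 255, 255, 254, 254, 254, 254, 254, 254, 254, 254, 254, 255, 242, 159, 167, 172, 173, 167, 163, 168, 169, 172, 164, 171, 170, 164, 161, 172, 162, 89, 236, 255, 255, 41, 116, 180, 171, 163, 154, 188, 255, 254, 253, 254, 245, 151, 153, 135, 75, 76, 77, 72]
360 [75, 48, 48, 36, 72, 121, 118, 113, 249, 236, 235, 238, 243, 255, 254, 254, 253, 253, 254, 253, 253, 255, 255, 155, 157, 166, 167, 166, 159, 158, 165, 166, 157, 166, 160, 159, 155, 163, 157, 111, 159, 255, 255, 51, 73, 184, 170, 163, 153, 176, 249, 254, 253, 254, 255, 147, 153, 151, 72, 81, 80, 80]
440 [146, 69, 47, 50, 40, 92, 158, 85, 222, 255, 252, 250, 251, 252, 252, 251, 250, 253, 255, 154, 102, 95, 63, 61, 110, 255, 245, 243, 242, 240, 242, 240, 242, 243, 244, 240, 241, 244, 243, 241, 242, 244, 246, 246, 247, 252, 147, 150, 155, 145, 170, 255, 252, 252, 253, 230, 143, 153, 177, 56, 66, 66]
480 [146, 66, 72, 67, 51, 80, 172, 148, 141, 255, 251, 247, 249, 250, 249, 249, 248, 249, 250, 254, 255, 97, 62, 62, 85, 216, 242, 237, 239, 240, 240, 238, 237, 239, 238, 239, 242, 240, 239, 240, 239, 241, 242, 239, 242, 245, 165, 142, 146, 142, 164, 241, 252, 251, 253, 255, 48, 70, 77, 75, 74, 75]
```

```bash
python3 - <<'E'
from h import *
arm.move_linear([0.515,0.235,0.205],ori(0.054),vel=0.2)
m=optics.camera_model("wrist"); im=optics.get_image("wrist"); cv2.imwrite("pics/w2.png",im[:,:,::-1]); np.save("w2.npy",m,allow_pickle=True)
show("slide_hole","wrist"); show("stop_pin","wrist")
for X in ([.557,.2037,.056],[.557,.2037,.137],[.5545,.258,.04]): print(pix(m,X))
print(st()["clock"])
b=im[:,:,::-1]; cv2.imwrite("pics/w2c.png",cv2.resize(b[100:300,200:440],None,fx=3,fy=3,interpolation=cv2.INTER_CUBIC))
E
```

```text
wrist slide_hole [(0.74, [0.5511, 0.3334, 0.0044]), (0.59, [0.5553, 0.2587, 0.0424])]
wrist stop_pin [(0.72, [0.5498, 0.1992, 0.0337]), (0.64, [0.4439, 0.1779, -0.0007])]
[280.1 224.8]
[267.7 266.3]
[337.2 219.3]
3.1667
```

View pics/w2c.png

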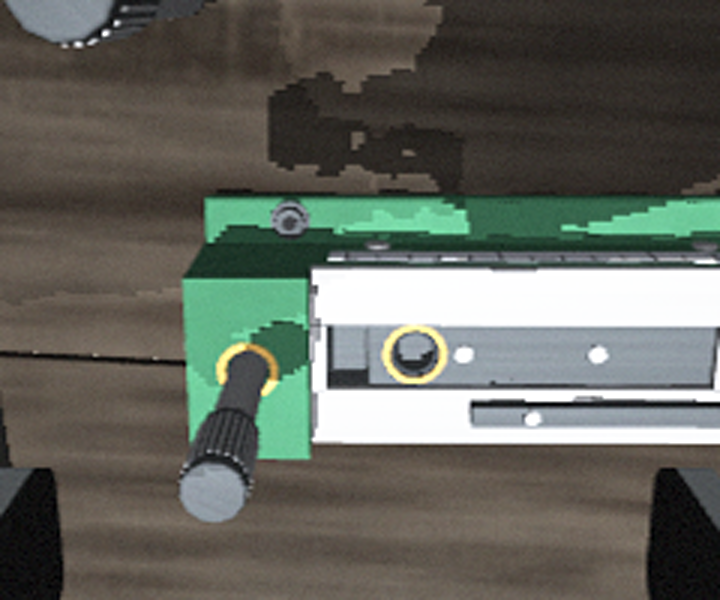

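```bash
python3 - <<'E'
from h import *
m=np.load("w2.npy",allow_pickle=True).item()
H=ray(m,338.0,217.7,.040); P=ray(m,282,224,.056); T=ray(m,271.0,263.3,.137)
print("hole",H,"park",P,"head",T,"d",np.linalg.norm(H[:2]-P[:2]),"yaw",np.arctan2(-(H-P)[0],(H-P)[1]))
# slot edges at crop px: rail top z=.044: back edge of top crop y 443, front 267 ; boss right end
for n,u,v,z in (("topfront",500,267,.044),("topback",400,443,.044),("topfront2",330,267,.044),("slidefront",560,327,.044),("fencefront",600,402,.050)):
    print(n,ray(m,200+u/3-.33,100+v/3-.33,z))
E
```

```text
hole [0.55274528 0.2586784  0.04      ] park [0.55610957 0.20548432 0.056     ] head [0.55457838 0.20598484 0.137     ] d 0.05330036775498424 yaw 0.0631614772489687
topfront [0.52089892 0.28294225 0.044     ]
topback [0.58280224 0.25561754 0.044     ]
topfront2 [0.52378669 0.2295802  0.044     ]
slidefront [0.53964069 0.3040306  0.044     ]
fencefront [0.56226849 0.31831434 0.05      ]
```

```bash
python3 - <<'E'
from h import *
o=ori(.055)
arm.move_linear([.5555,.2057,.17],o,vel=.25)
arm.move_linear([.5555,.2057,.101],o,vel=.12)
f0=st()["wrist_force"]; arm.close(40); s=st()
print(s["clock"],f0,s["wrist_force"],s["torque"],s["grip_width"],s["grip_force"],s["eef_pos"])
E
```

```text
4.9333 [-0.18005452 -0.33279666  0.28030999] [ 1.06746739 -2.76536942  2.80209661] [-0.75804735  0.01486332 -0.03582657] 0.013849993143861256 38.92161726951599 [0.55559833 0.20543989 0.10115091]
```

```bash
python3 - <<'E'
from h import *
o=ori(.055)
arm.move_linear([.5555,.2054,.146],o,vel=.1)
s=st(); print(s["clock"],s["wrist_force"],s["torque"],s["grip_width"],s["grip_force"],s["eef_pos"])
# go above the hole, tip at ~.062
arm.move_linear([.5523,.2588,.135],o,vel=.12)
s=st(); print(s["clock"],s["wrist_force"],s["grip_width"],s["eef_pos"])
m=optics.camera_model("wrist"); im=optics.get_image("wrist")[:,:,::-1]; np.save("w3.npy",m,allow_pickle=True); cv2.imwrite("pics/w3.png",im)
print(pix(m,[.5527,.2587,.04]))
cv2.imwrite("pics/w3c.png",cv2.resize(im[180:400,180:460],None,fx=2.5,fy=2.5,interpolation=cv2.INTER_CUBIC))
E
```

```text
5.5333 [ 0.03618655  0.41809297 -1.6738059 ] [-0.00924142  0.06595906  0.03690648] 0.014159581594057473 38.98876905441284 [0.55527067 0.20546037 0.14549633]
6.1417 [-0.30503431 -0.79818477 -0.14980884] 0.014251569254728197 [0.55214872 0.25872466 0.13478292]
[315.9 202.2]
```

View pics/w3c.png

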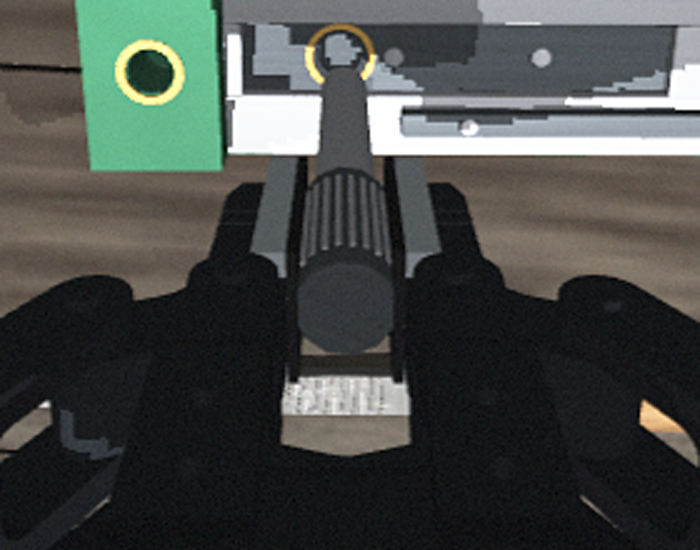

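```bash
python3 - <<'E'
from h import *
m=np.load("w3.npy",allow_pickle=True).item(); im=cv2.imread("pics/w3.png")
hsv=cv2.cvtColor(im,cv2.COLOR_BGR2HSV); k=cv2.inRange(hsv,(15,90,90),(35,255,255)); k[:, :220]=0;k[:,350:]=0;k[:190]=0;k[230:]=0
n,lab,s,c=cv2.connectedComponentsWithStats(k,connectivity=8)
for i in range(1,n):
    if s[i,4]>10: print(s[i],c[i])
a=ray(m,239.8,208.6,.056); h=ray(m,316.2,202.6,.04); t=ray(m,180+346/2.5,180+305/2.5,.171)
print("park",a,"hole",h,"head top",t,h-a)
E
```

```text
[302 190  28  23 146] [315.62328767 198.50684932]
[226 199  28  23 132] [237.90151515 212.68939394]
[238 198  10   5  12] [242.33333333 199.66666667]
park [0.55540085 0.20580346 0.056     ] hole [0.55298958 0.2589252  0.04      ] head top [0.55047063 0.26011655 0.171     ] [-0.00241127  0.05312174 -0.016     ]
```

```bash
python3 - <<'E'
from h import *
o=ori(.055); x,y=.5525,.2587
arm.move_linear([x,y,.118],o,vel=.1); arm.wait(.15)
f0=st()["wrist_force"]; z=.118
while z>.0965:
    z-=.0015; arm.move_linear([x,y,z],vel=.05); arm.wait(.05); s=st(); df=s["wrist_force"]-f0
    print(round(s["clock"],2),round(z,4),np.round(s["eef_pos"],4),np.round(df,1))
    if df[2]>3 or np.hypot(*df[:2])>8: break
E
```

```text
6.96 0.1165 [0.5525 0.2587 0.1166] [-1.1  0.4 -0. ]
7.26 0.115 [0.5524 0.2587 0.115 ] [-1.6 -0.3 -1. ]
7.56 0.1135 [0.5525 0.2587 0.1134] [-0.1  0.  -0.3]
7.86 0.112 [0.5525 0.2587 0.112 ] [-0.7  1.2 -0.3]
8.16 0.1105 [0.5525 0.2587 0.1105] [-0.9  0.2 -0.2]
8.46 0.109 [0.5525 0.2587 0.1089] [-1.1 -0.5 -0.3]
8.76 0.1075 [0.5525 0.2587 0.1075] [-1.3  0.1 -1. ]
9.06 0.106 [0.5525 0.2587 0.106 ] [-2.2  0.7  0.1]
9.36 0.1045 [0.5525 0.2586 0.1045] [-0.3 -0.5 -0.2]
9.66 0.103 [0.5525 0.2585 0.1029] [-0.5 -1.6 -0.7]
9.96 0.1015 [0.5524 0.2586 0.1014] [-0.9 -2.6 -1.8]
10.26 0.1 [0.5525 0.2586 0.0999] [-0.4 -1.9 -1.9]
10.56 0.0985 [0.5528 0.2588 0.099 ] [-1.4 -3.4  6.8]
```

```bash
cat > draw.py <<'E'
from h import *
import json
yaw=.055; o=ori(yaw); u=np.array([-np.sin(yaw),np.cos(yaw)]); n=np.array([np.cos(yaw),np.sin(yaw)])
def go(s,l,z,vel=.05): 
    p=P0+s*u+l*n; arm.move_linear([p[0],p[1],z],o,vel=vel)
def f():
    a=[]
    for _ in range(2): arm.wait(.02); a.append(st()["wrist_force"])
    w=np.mean(a,0); return w[:2]@u, w[:2]@n, w[2]+1.0
P0=np.array([.5525,.2587])
E
python3 - <<'E'
from draw import *
s,l,z=0,0,.0989
go(0,0,z); print("start",np.round(f(),1))
go(.020,0,z,.03); fu,fn,fz=f(); print("20mm",np.round([fu,fn,fz],1),st()["clock"])
s=.020; zr=z; k=0
while s<.084:
    s+=.001
    if fz<1.5: z-=.0003
    elif fz>4: z-=-.0002
    if abs(fn)>3: l+=np.clip(fn*4e-5,-3e-4,3e-4)
    go(s,l,z); fu,fn,fz=f(); k+=1
    if k%3==0 or z<.0978: print(round(s*1e3,1),round(l*1e3,2),round(z*1e3,2),np.round([fu,fn,fz],1),np.round(st()["eef_pos"]*1e3,1),round(st()["clock"],1))
    if z<.0972 or abs(fu)>20 or fz>15: break
json.dump([s,l,z],open("s.json","w"))
E
```

```text
start [-3.   0.1  5.6]
20mm [-4.8  0.5  7.1] 11.6917
23.0 0.0 99.3 [-4.5  1.2  1. ] [551.2 281.6  99.2] 12.5
26.0 0.0 99.2 [-4.6  1.4  2. ] [551.1 284.7  99.2] 13.4
29.0 0.0 98.9 [-5.4  1.   4.3] [551.  287.5  99.1] 14.2
32.0 0.0 99.1 [-4.5  0.7  3.4] [550.8 290.6  99.2] 15.1
35.0 0.0 99.1 [-4.6  0.8  4.3] [550.6 293.6  99.1] 15.9
38.0 0.0 99.0 [-4.4  1.1  3.5] [550.5 296.6  99.1] 16.8
41.0 0.0 99.0 [-4.6  0.6  3. ] [550.3 299.6  99.2] 17.6
44.0 0.0 99.2 [-4.1  1.1  1. ] [550.1 302.7  99.2] 18.5
47.0 0.0 99.1 [-4.9  1.5  3.1] [549.9 305.6  99.1] 19.3
50.0 0.0 99.1 [-5.   1.4  3.4] [549.7 308.7  99.1] 20.2
53.0 0.0 99.1 [-3.1  1.6  2.4] [549.6 311.7  99.1] 21.0
56.0 0.0 98.8 [-3.1  2.   0.9] [549.4 314.7  98.7] 21.9
59.0 0.0 98.2 [-2.3  1.5  0.8] [549.3 317.7  98.2] 22.7
62.0 0.0 97.9 [-5.9  0.6  2.6] [549.1 320.2  97.9] 23.6
65.0 0.0 97.9 [-11.9   0.8   3.8] [548.9 322.3  97.8] 24.4
68.0 0.0 97.9 [-17.5   0.1   4.8] [548.7 324.4  97.7] 25.3
71.0 0.0 98.5 [-3.   0.8  7.2] [548.8 329.9  99.1] 26.1
74.0 0.0 99.1 [-4.9  1.2  2.6] [548.5 332.4  99.1] 27.0
77.0 0.0 99.1 [-5.6  1.   3.3] [548.3 335.4  99.1] 27.8
80.0 0.0 99.1 [-5.4  0.8  3.3] [548.1 338.3  99.1] 28.7
83.0 0.0 99.1 [-5.   0.9  3.3] [548.  341.4  99.2] 29.5
```

```bash
python3 - <<'E'
from draw import *
l=0; go(.0585,l,.0993,.04); print(np.round(f(),1),st()["clock"])
s,z=.0585,.0993; k=0; good=0
while z>.0785 and k<60:
    k+=1
    fu,fn,fz=f()
    if fz>4:
        if z<.097: s+=np.clip(fu*5e-5,-4e-4,4e-4) if abs(fu)>2 else 0
        z+=.0003
    else: z-=.0012
    if abs(fu)>6: s+=np.clip(fu*4e-5,-5e-4,5e-4)
    if abs(fn)>4: l+=np.clip(fn*4e-5,-3e-4,3e-4)
    go(s,l,z)
    print(round(s*1e3,2),round(l*1e3,2),round(z*1e3,1),np.round([fu,fn,fz],1),round(st()["eef_pos"][2]*1e3,1))
    if fz>15: break
print(np.round(f(),1),st()["eef_pos"],st()["clock"]); json.dump([s,l,z],open("s.json","w"))
E
```

```text
[0.4 1.3 0.1] 30.65
58.5 0.0 98.1 [0.1 0.8 0. ] 97.9
58.5 0.0 96.9 [-0.7  0.2 -0.7] 96.8
58.5 0.0 95.7 [ 0.3  0.3 -0.7] 95.6
58.5 0.0 94.5 [0.4 0.9 0.2] 94.5
58.5 0.0 93.3 [-0.4  1.1  2.2] 93.1
58.5 0.0 92.1 [-1.9  1.7 -0.9] 92.0
58.5 0.0 90.9 [-3.6  1.2  1. ] 90.9
58.5 0.0 89.7 [-4.1  2.2  1.8] 89.6
58.5 0.0 88.5 [-4.1  1.6  2.7] 88.5
58.5 0.0 87.3 [-5.6  1.4  3. ] 87.3
58.5 0.0 86.1 [-4.6  2.   3.2] 86.1
58.5 0.0 84.9 [-5.1  1.3  3.5] 84.9
58.21 0.0 85.2 [-5.8  0.9  4.6] 85.0
58.21 0.0 84.0 [-4.4  2.4 -0.2] 84.1
58.21 0.0 82.8 [-4.7  1.9  2.3] 82.9
58.21 0.0 81.6 [-4.7  1.3  3.8] 81.7
58.21 0.0 80.4 [-4.6  1.3  3.6] 80.6
57.98 0.0 80.7 [-4.6  1.7  4.4] 80.6
57.98 0.0 79.5 [-3.9  1.8  0.6] 79.6
57.98 0.0 78.3 [-4.4  1.9  2.9] 78.3
[-4.4  1.5  4.4] [0.54934706 0.31661619 0.07831126] 36.35
```

```bash
python3 - <<'E'
from draw import *
s,l,z=json.load(open("s.json"))
while z>.077:
    z-=.0005; go(s,l,z); fz=f()[2]; print(round(z,4),round(st()["eef_pos"][2],4),round(fz,1))
    if fz>7: break
go(s,l,z+.0005)
arm.open_gripper(); p=st()["eef_pos"]; print(st()["wrist_force"],st()["clock"])
arm.move_linear([p[0],p[1],.16],vel=.15)
arm.move_pose([.545,.445,.20],ori(.055-np.pi/2))
m=optics.camera_model("wrist"); im=optics.get_image("wrist")[:,:,::-1]; np.save("w4.npy",m,allow_pickle=True); cv2.imwrite("pics/w4.png",im)
show("steel_bar","wrist"); show("stop_pin","wrist"); show("slide_hole","wrist")
print(st()["clock"],st()["joint_positions"],pix(m,[.5493,.3166,.114]),pix(m,[.5493,.3166,.135]))
E
```

```text
0.0778 0.0781 7.5
[-0.71178752  0.2323269   0.15217997] 37.575
wrist steel_bar [(0.69, [0.5489, 0.4413, 0.0424])]
wrist stop_pin [(0.85, [0.5471, 0.3101, 0.0121]), (0.47, [0.4198, 0.2481, -0.0009])]
wrist slide_hole [(0.96, [0.5507, 0.3186, 0.0465])]
40.0083 [ 5.68735072e-01  5.95227766e-01  4.15115566e-01  1.39079820e+00
 -1.77895737e-05  2.08446516e+00] [313.7 355.2] [313.4 375.3]
```

View pics/w4.png

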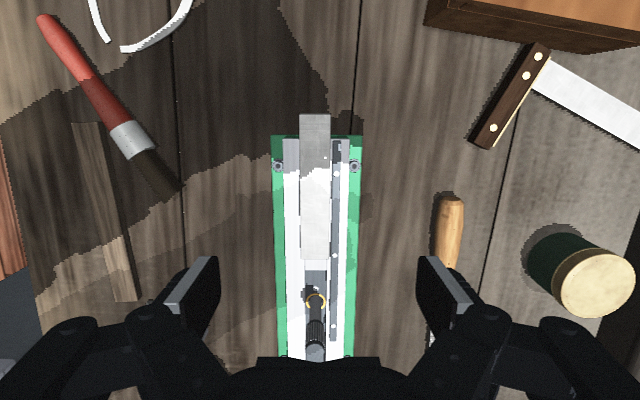

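The pin's head top is at (315,353), against a predicted (313.7,355.2) for the pin home in the notch, so it is home. The bar's top spans rows 114–259 and columns 299–331, lying close to the fence.

```bash
python3 - <<'E'
from draw import *
m=np.load("w4.npy",allow_pickle=True).item()
for u_,v in ((299.5,115),(330.5,115),(300,259),(331,259)): print(np.round(ray(m,u_,v,.064),4))
im=cv2.imread("pics/w4.png").mean(2).astype(int)
for v in (150,200,240): print(v,im[v,292:350].tolist())
print(im[108:120,315].tolist(), im[250:268,312].tolist())
E
```

```text
[0.5272 0.5064 0.064 ]
[0.5522 0.5078 0.064 ]
[0.5328 0.3783 0.064 ]
[0.5612 0.3799 0.064 ]
150 [180, 179, 181, 186, 186, 192, 188, 149, 145, 159, 157, 164, 159, 161, 158, 158, 158, 157, 161, 163, 165, 161, 163, 165, 157, 171, 165, 156, 157, 158, 163, 161, 156, 152, 154, 159, 160, 148, 170, 191, 117, 73, 93, 90, 87, 80, 170, 202, 206, 192, 187, 191, 186, 187, 191, 187, 182, 159]
200 [251, 250, 251, 251, 252, 255, 220, 94, 202, 244, 244, 241, 241, 240, 240, 241, 241, 244, 244, 244, 245, 246, 247, 246, 243, 244, 245, 244, 243, 243, 244, 244, 243, 242, 242, 243, 244, 225, 254, 222, 132, 153, 152, 158, 152, 157, 165, 144, 253, 255, 253, 253, 253, 254, 255, 243, 173, 149]
240 [250, 249, 248, 249, 249, 251, 255, 208, 135, 233, 242, 237, 240, 239, 239, 239, 240, 241, 241, 241, 243, 244, 243, 242, 242, 242, 242, 242, 242, 242, 241, 240, 240, 240, 239, 239, 229, 254, 201, 98, 137, 145, 152, 147, 150, 153, 145, 251, 255, 252, 252, 252, 253, 255, 224, 133, 144, 145]
[45, 45, 45, 46, 47, 62, 112, 164, 163, 159, 165, 167] [235, 234, 232, 231, 236, 237, 237, 238, 238, 233, 248, 248, 247, 247, 247, 247, 246, 247]
```

```bash
python3 - <<'E'
from draw import *
import draw
draw.P0=np.array([.5425,.4431]); o2=ori(yaw-np.pi/2); draw.o=o2; Z=.0545
arm.move_linear([.5425,.4431,.10],o2,vel=.2); arm.move_linear([.5425,.4431,Z],o2,vel=.1)
print(np.round(f(),1)); arm.close(20); q=st(); print(np.round(f(),1),q["grip_width"],q["eef_pos"],q["clock"])
l=0
for _ in range(12):
    fu,fn,fz=f()
    if fn<-3: break
    l+=.0004; go(0,l,Z)
print("fence",l,np.round(f(),1)); 
go(-.02,l,Z,.05); print(np.round(f(),1))
go(-.045,l,Z,.05); print(np.round(f(),1),st()["eef_pos"],st()["clock"])
json.dump([-.045,l,Z],open("s.json","w"))
E
```

```text
[-0.2 -0.5  0.8]
[-0.4 -1.1  4.5] 0.025415538593091196 [0.54253174 0.44314765 0.05475791] 41.875
fence 0.0004 [-0.5 -4.   7.3]
[-4.2  0.   7. ]
[-1.7 -0.3  8.6] [0.54558204 0.39768142 0.05472435] 43.525
```

```bash
python3 - <<'E'
from draw import *
import draw
draw.P0=np.array([.5425,.4431]); draw.o=ori(yaw-np.pi/2)
s,l,Z=json.load(open("s.json")); base=None; H=[]
while s>-.064:
    s-=.0007; go(s,l,Z); fu,fn,fz=f(); H.append(fu); 
    print(round(s*1e3,1),np.round([fu,fn,fz],1),np.round(st()["eef_pos"]*1e3,2)[:2])
    b=np.median(H[:-1]) if len(H)>3 else 1.5
    if fu>b+4: break
print(st()["clock"],st()["grip_width"]); json.dump([s,l,Z],open("s.json","w"))
im=optics.get_image("wrist")[:,:,::-1]; cv2.imwrite("pics/w5.png",im)
E
```

```text
-45.7 [ 2.3 -0.6  8.1] [545.61 397.6 ]
-46.4 [3.9 0.5 7.1] [545.64 397.21]
-47.1 [ 5.5 -0.9  7. ] [545.67 396.61]
44.375 0.024897894996627215
```

View pics/w5.png

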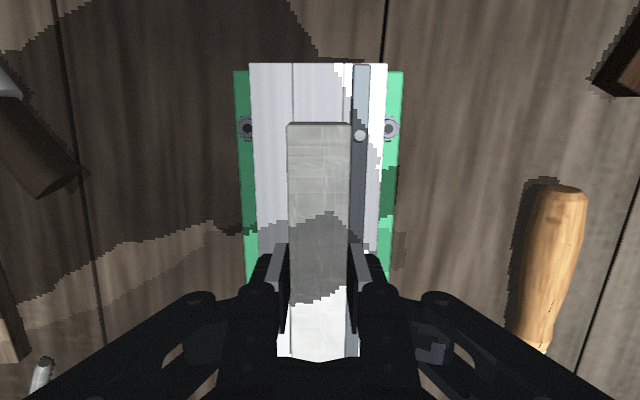

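```bash
python3 - <<'E'
from draw import *
import draw
draw.P0=np.array([.5425,.4431]); draw.o=ori(yaw-np.pi/2)
s,l,Z=json.load(open("s.json")); Z+=.0004; go(s,l,Z); print(np.round(f(),1))
while s>-.066:
    s-=.0007; go(s,l,Z); fu,fn,fz=f()
    print(round(s*1e3,1),np.round([fu,fn,fz],1),np.round(st()["eef_pos"]*1e3,2)[:2])
    if fu>9: break
print(st()["clock"],st()["grip_width"]); json.dump([s,l,Z],open("s.json","w"))
E
```

```text
[4.1 0.5 3. ]
-47.8 [3.4 0.8 1. ] [545.42 395.27]
-48.5 [1.9 0.5 0.7] [545.43 394.49]
-49.2 [0.9 0.1 0.1] [545.53 393.75]
-49.9 [ 1.2 -0.3 -1.3] [545.55 393.13]
-50.6 [ 0.1  0.4 -1.7] [545.59 392.4 ]
-51.3 [ 0.1 -0.2 -3.3] [545.64 391.75]
-52.0 [ 0.7 -0.2 -3.4] [545.71 391.15]
-52.7 [-0.   0.5 -3.5] [545.78 390.49]
-53.4 [ 0.3  0.  -3.3] [545.83 389.79]
-54.1 [-0.   0.7 -4.2] [545.88 389.07]
-54.8 [-0.2 -0.1 -4.5] [545.93 388.44]
-55.5 [ 1.9 -0.2 -3.4] [546.   387.78]
-56.2 [ 2.8  0.4 -3.2] [546.03 387.11]
-56.9 [ 3.2  0.8 -2. ] [546.09 386.36]
-57.6 [ 2.8  0.1 -0.9] [546.13 385.62]
-58.3 [ 3.3  0.5 -0.9] [546.18 384.92]
-59.0 [ 4.   0.7 -0.2] [546.2 384.3]
-59.7 [ 5. -0.  1.] [546.27 383.73]
-60.4 [8.2 0.2 1. ] [546.31 383.28]
-61.1 [ 9.2 -0.1  1.1] [546.37 382.85]
50.375 0.025196866177737927
```

```bash
python3 - <<'E'
from draw import *
s,l,Z=json.load(open("s.json")); o2=ori(yaw-np.pi/2)
arm.open_gripper(); p=st()["eef_pos"]; print(np.round(f(),1),p)
arm.move_linear([p[0],p[1],.15],vel=.15)
arm.move_linear([.547,.42,.19],o2,vel=.2)
m=optics.camera_model("wrist"); im=optics.get_image("wrist")[:,:,::-1]; np.save("w6.npy",m,allow_pickle=True); cv2.imwrite("pics/w6.png",im)
print("pin top home",pix(m,[.5493,.3166,.114]),"stem at z.064",pix(m,[.5493,.3166,.064]),"bar end",pix(m,[.549,.3226,.064]),"bar left end",pix(m,[.543,.4526,.064]),st()["clock"])
cv2.imwrite("pics/w6c.png",cv2.resize(im[90:390,210:430],None,fx=2,fy=2,interpolation=cv2.INTER_CUBIC))
E
```

```text
[-0.4  0.2  1.6] [0.5462676  0.3820444  0.05488913]
pin top home [313. 339.] stem at z.064 [313.8 301.6] bar end [313.8 295.9] bar left end [314.8 153.8] 52.2833
```

View pics/w6c.png

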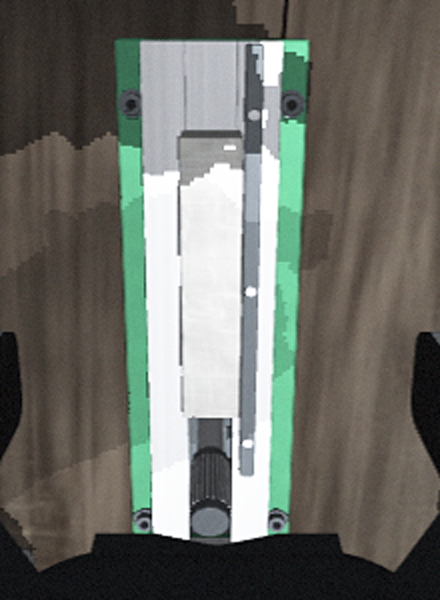

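```bash
python3 - <<'E'
from draw import *
m=optics.camera_model("side"); im=optics.get_image("side")[:,:,::-1]; cv2.imwrite("pics/s7.png",im); show("stop_pin","side")
m2=optics.camera_model("wrist"); w=optics.get_image("wrist")[:,:,::-1]; show("stop_pin","wrist"); show("slide_hole","wrist")
for n,X in (("top home",[.5493,.3166,.114]),("leaned",[.5498,.3086,.1135]),("raised14",[.5493,.3166,.128]),("rim80",[.5493,.3166,.080]),("hole",[.5493,.3166,.040]),("barR",[.549,.3226,.064]),("park",[.5554,.2056,.056])): print(n,pix(m,X),pix(m2,X))
a=cv2.resize(im[160:260,330:430],None,fx=5,fy=5,interpolation=cv2.INTER_CUBIC)
b=cv2.resize(w[270:370,290:340],None,fx=5,fy=5,interpolation=cv2.INTER_CUBIC)
cv2.imwrite("pics/s7c.png",np.hstack([a,b])); print(st()["clock"])
E
```

```text
side stop_pin [(0.85, [0.445, 0.1752, -0.0035]), (0.81, [0.4136, 0.2489, 0.0033]), (0.77, [0.5551, 0.3159, 0.0121])]
wrist stop_pin [(0.41, [0.4439, 0.1751, -0.0003])]
wrist slide_hole [(0.54, [0.551, 0.3117, 0.0447])]
top home [377.4 175.1] [313.5 338.1]
leaned [378.5 177.2] [313.6 346.2]
raised14 [377.8 168.6] [313.2 351.1]
rim80 [376.5 190.6] [314.  311.4]
hole [375.5 207.9] [314.5 286.8]
barR [375.4 196.1] [314.3 295.1]
park [392.  232.2] [314.7 389.9]
52.5333
```

View pics/s7c.png

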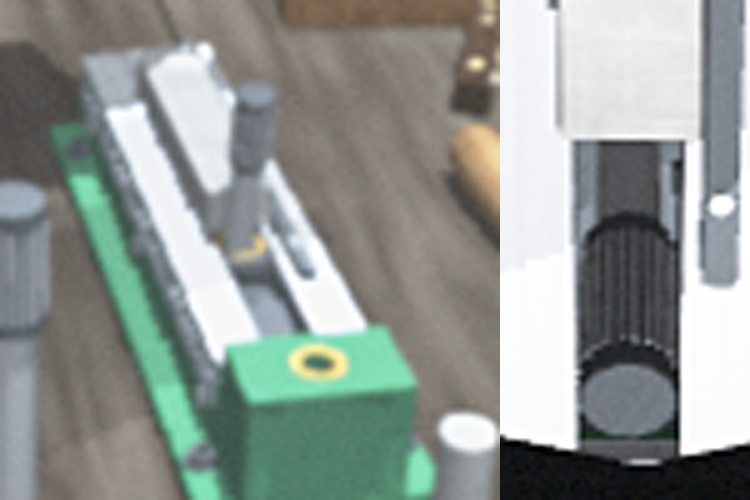

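The side view puts the head top at (381,179), about 3.5 rows lower than upright. The wrist view agrees, with the head top at row 350 against 338. So the pin is home, but the push has leaned it some millimetres toward −y. I'll take its head lightly and slowly draw it upright against the bar.

```bash
python3 - <<'E'
from draw import *
import draw
draw.P0=np.array([.54935,.3166])
p=draw.P0-.0058*u
arm.move_pose([p[0],p[1],.15],o); arm.move_linear([p[0],p[1],.0785],o,vel=.12)
print(np.round(f(),1),st()["clock"]); arm.close(20); print(np.round(f(),1),st()["grip_width"],st()["clock"])
s=-.0058
while s<-.0005:
    s+=.0009; go(s,0,.0785,.03); q=f(); print(round(s*1e3,1),np.round(q,1),round(st()["eef_pos"][1],4))
    if q[0]<-9 or abs(q[2])>10: break
print(st()["clock"],st()["grip_width"])
E
```

```text
[-0.2 -0.1  1.4] 54.825
[4.9 0.4 2.8] 0.015038629879931268 55.5083
-4.9 [ 2.6 -0.2  4.3] 0.3118
-4.0 [ 1.8 -0.8  5.9] 0.3125
-3.1 [-1.1  0.5  5.6] 0.3133
-2.2 [-3.1  0.2  6.6] 0.314
-1.3 [-5.5 -0.5  5.4] 0.3146
-0.4 [-7.1  0.1  6.8] 0.3152
57.2083 0.014598586465731292
```

```bash
python3 - <<'E'
from draw import *
import draw
draw.P0=np.array([.54935,.3166])
for s in (.0003,.0010):
    go(s,0,.0785,.03); q=f(); print(np.round(q,1),st()["eef_pos"],st()["grip_width"])
    if q[0]<-9.5: break
arm.open_gripper(); p=st()["eef_pos"]; print(np.round(f(),1),p)
arm.move_linear([p[0],p[1],.15],vel=.15)
arm.move_pose([.547,.42,.19],ori(yaw-np.pi/2))
m=optics.camera_model("wrist"); w=optics.get_image("wrist")[:,:,::-1]; cv2.imwrite("pics/w8.png",w)
ms=optics.camera_model("side"); im=optics.get_image("side")[:,:,::-1]; cv2.imwrite("pics/s8.png",im)
print("home",pix(m,[.5493,.3166,.114]),st()["clock"])
# column profile through the pin head / bar end, old vs new
a=cv2.imread("pics/w6.png").mean(2).astype(int)
for v in (a,w.mean(2).astype(int)): print([int(x) for x in v[285:372,311:318].mean(1)])
s7=cv2.imread("pics/s7.png").mean(2).astype(int); s8=im.mean(2).astype(int)
for v in (s7,s8): print([int(x) for x in v[168:215,379:383].mean(1)])
E
```

```text
[-8.4  0.5  7.5] [0.54933662 0.31575287 0.0784001 ] 0.014656301409939105
[-8.1  0.7  8. ] [0.5493242  0.31638574 0.07843841] 0.014107704147375432
[-0.4 -0.2  0.7] [0.54928964 0.31762359 0.07850257]
home [312.8 338.1] 60.725
[230, 230, 231, 231, 230, 229, 228, 227, 226, 228, 228, 227, 231, 233, 72, 80, 83, 84, 83, 84, 84, 84, 85, 85, 85, 83, 85, 83, 59, 40, 39, 44, 64, 62, 61, 61, 64, 64, 63, 61, 62, 61, 60, 63, 61, 62, 62, 62, 62, 61, 61, 59, 61, 76, 54, 37, 38, 39, 56, 123, 124, 123, 123, 120, 120, 121, 122, 120, 120, 120, 119, 122, 119, 52, 91, 88, 79, 28, 17, 20, 18, 18, 15, 16, 18, 17, 18]
[232, 231, 145, 148, 110, 115, 96, 100, 100, 76, 78, 79, 77, 77, 80, 80, 78, 79, 74, 38, 36, 49, 59, 57, 58, 57, 59, 56, 57, 60, 56, 56, 56, 55, 58, 57, 55, 56, 60, 90, 33, 36, 40, 79, 143, 133, 132, 132, 129, 130, 128, 125, 127, 127, 126, 126, 125, 125, 123, 127, 146, 151, 151, 149, 153, 136, 70, 72, 54, 52, 50, 40, 44, 93, 88, 89, 79, 77, 13, 19, 18, 19, 16, 17, 17, 17, 19]
[140, 139, 137, 135, 131, 127, 121, 121, 135, 150, 156, 157, 144, 114, 101, 112, 117, 118, 117, 116, 114, 115, 119, 117, 119, 116, 123, 143, 156, 151, 145, 145, 145, 144, 146, 151, 150, 150, 150, 159, 166, 169, 178, 165, 138, 112, 98]
[140, 138, 138, 135, 130, 133, 142, 151, 145, 122, 112, 126, 130, 132, 135, 137, 133, 136, 139, 139, 138, 139, 137, 152, 174, 185, 196, 200, 179, 161, 158, 159, 157, 155, 152, 159, 170, 168, 173, 170, 167, 170, 172, 157, 125, 102, 91]
```

The pin is now upright, with its head top at row ~337 against a predicted 338. The righting flicked the bar away, though: its end is at row 287 instead of 295, a gap of about 8 mm. I'll nudge the bar back gently with closed fingers on its left end.

```bash
python3 - <<'E'
from draw import *
import draw
draw.P0=np.array([.5414,.4716]); draw.o=ori(yaw-np.pi/2); Z=.0545
p=draw.P0+.0134*u
arm.close(20)
arm.move_linear([p[0],p[1],.10],draw.o,vel=.25); arm.move_linear([p[0],p[1],Z],draw.o,vel=.15)
f0=f(); print(np.round(f0,1),st()["clock"])
def g():
    a=[]
    for _ in range(3): arm.wait(.015); a.append(st()["wrist_force"][:2]@u)
    return np.mean(a)-f0[0]
go(.0025,0,Z,.06); s=-.003; go(s,0,Z,.03); H=[g()]; print("at",round(st()["eef_pos"][1],4),np.round(H,1),st()["clock"])
while st()["clock"]<69.2 and s>-.014:
    s-=.0006; go(s,0,Z); H.append(g()); print(round(s*1e3,1),round(st()["eef_pos"][1],4),round(H[-1],1))
    if H[-1]>max(np.median(H[:3])+1.6,2.6): break
go(s+.006,0,Z,.1); m=optics.camera_model("wrist"); w=optics.get_image("wrist")[:,:,::-1]; cv2.imwrite("pics/w9.png",w)
i=optics.get_image("side")[:,:,::-1]; cv2.imwrite("pics/s9.png",i); print(st()["clock"])
a=cv2.imread("pics/s8.png").mean(2).astype(int)
for v in (a,i.mean(2).astype(int)): print([int(x) for x in v[168:215,379:383].mean(1)])
E
```

```text
[0.3 0.1 0.9] 62.5667
at 0.4686 [-0.4] 63.2833
-3.6 0.4681 0.3
-4.2 0.4674 -0.2
-4.8 0.4668 -0.0
-5.4 0.4662 -0.4
-6.0 0.4656 0.1
-6.6 0.465 -0.1
-7.2 0.4644 -0.3
-7.8 0.4638 -0.2
-8.4 0.4632 -0.1
-9.0 0.4626 0.1
-9.6 0.4621 1.1
-10.2 0.4615 2.0
-10.8 0.4608 1.7
-11.4 0.4603 3.1
67.8333
[140, 138, 138, 135, 130, 133, 142, 151, 145, 122, 112, 126, 130, 132, 135, 137, 133, 136, 139, 139, 138, 139, 137, 152, 174, 185, 196, 200, 179, 161, 158, 159, 157, 155, 152, 159, 170, 168, 173, 170, 167, 170, 172, 157, 125, 102, 91]
[141, 140, 139, 135, 130, 129, 147, 169, 180, 170, 135, 105, 118, 131, 136, 135, 132, 129, 130, 133, 130, 130, 130, 136, 151, 174, 191, 193, 175, 158, 157, 156, 156, 156, 154, 154, 159, 169, 175, 182, 183, 186, 187, 166, 129, 104, 92]
```

```bash
python3 - <<'E'
import cv2,numpy as np
g=lambda n:cv2.imread(f"pics/{n}.png").mean(2).astype(int)
for n in ("w6","w8"): 
    a=g(n); print(n,"left end rows140-165:",[int(x) for x in a[138:166,306:322].mean(1)])
    for c in (303,308,312,316,320,325): print("  end col",c,[int(x) for x in a[282:302,c]])
for n in ("s7","s8","s9"):
    a=g(n); print(n)
    for r in (190,194,198,202): print("  ",r,a[r,364:392].tolist())
    print("  far end",[int(x) for x in a[164:182,366:371].mean(1)])
E
```

```text
w6 left end rows140-165: [187, 187, 187, 187, 186, 186, 187, 186, 187, 187, 187, 186, 186, 186, 185, 188, 183, 92, 71, 74, 78, 143, 157, 151, 152, 154, 154, 157]
  end col 303 [231, 234, 232, 233, 231, 236, 229, 228, 229, 229, 229, 232, 231, 229, 231, 231, 230, 219, 219, 224]
  end col 308 [232, 233, 231, 229, 231, 234, 229, 229, 226, 227, 227, 227, 224, 219, 222, 225, 222, 110, 117, 117]
  end col 312 [235, 234, 232, 230, 230, 232, 231, 229, 229, 227, 226, 226, 227, 227, 228, 232, 232, 73, 78, 81]
  end col 316 [233, 233, 231, 231, 231, 232, 233, 231, 230, 230, 229, 225, 229, 231, 228, 230, 232, 73, 82, 87]
  end col 320 [234, 235, 232, 231, 231, 229, 231, 231, 232, 231, 229, 227, 226, 234, 230, 234, 238, 67, 78, 78]
  end col 325 [231, 230, 232, 233, 235, 231, 231, 231, 231, 230, 230, 229, 227, 235, 230, 231, 230, 64, 73, 76]
w8 left end rows140-165: [188, 187, 187, 187, 188, 187, 188, 187, 187, 186, 189, 186, 93, 70, 77, 93, 153, 155, 153, 155, 154, 156, 160, 163, 158, 156, 163, 160]
  end col 303 [233, 232, 231, 229, 86, 90, 95, 95, 97, 96, 100, 96, 141, 220, 218, 215, 224, 226, 
[... 1919 characters left out ...]
232]
s9
   190 [100, 100, 128, 194, 238, 241, 239, 241, 245, 248, 242, 154, 108, 119, 129, 128, 121, 124, 148, 160, 127, 113, 117, 119, 117, 120, 127, 124]
   194 [213, 140, 103, 102, 144, 230, 253, 249, 247, 248, 246, 217, 152, 134, 143, 146, 159, 217, 244, 248, 252, 245, 163, 113, 113, 116, 114, 116]
   198 [244, 234, 171, 123, 106, 102, 114, 126, 134, 133, 132, 129, 133, 145, 160, 154, 147, 155, 173, 187, 207, 241, 251, 247, 194, 127, 118, 121]
   202 [247, 248, 250, 253, 240, 156, 112, 132, 137, 135, 132, 130, 141, 147, 161, 164, 160, 150, 142, 136, 150, 178, 209, 244, 251, 253, 215, 136]
  far end [115, 116, 114, 116, 148, 201, 217, 224, 230, 230, 229, 231, 231, 233, 234, 235, 234, 233]
```

The files settle it. The row-287 edge was a shadow on the bar, and its end was really at row 294, just at the pin. The last nudge at 3 N closed the remainder, and the pin is still upright and home (head rim moved 1 row). Retracting and handing in.

```bash
python3 - <<'E'
from h import *
p=st()["eef_pos"]; arm.move_linear([p[0],p[1],.09],vel=.12); print(st()["clock"]); print(arm.sign_off())
E
```

```text
68.2833
the job is handed in; nothing more can be done
None
```

I handed the job in at 68.3 s: the stop pin is home in the notch with a slight lean of roughly 1.5° (estimated from the images), and the steel bar is against it along the fence, last pressed at about 3 N, and released. On the way I drew the pin about 25 mm past the notch and came back, my first push of about 9 N leaned it so I regripped and righted it, and I did not view a picture after the final nudge: I checked it only from the force and pixel values.

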